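Clip the temperature sensor on and hold the guard shutter half open

TASK

Get the test bed ready for a low-current resistance reading: first squeeze the orange-and-white sprung sensor clip open, push it well down over the bare top edge of the copper busbar, near the middle of its length, and let it go so that it grips the bar by itself. Then slide the yellow sprung guard shutter by its black tab to the green half-way mark without ever passing the red mark, and finish while still holding it there (it springs shut if let go). Leave everything else where it stands.

Things in the scene. Friction and masses are not known exactly. Their poses are not given: they have to be found in the camera images.
- clip_mid (a point): Middle of the sensor clip (about 90 g), 30 mm above its jaw bottoms; z up. It stands jaws down, 57 mm tall, 26 mm along x, 44 mm along y over its two side faces. From 24 to 57 mm up: orange push plate on the -y side (outer face y = -22 mm), white housing on the +y side (outer face y = +22 mm): squeeze these along y. Lower 22 mm: two orange jaws facing each other along y.
- clip: The whole clip, same axes, origin 30 mm straight below clip_mid. Jaws 24 mm along x, 12 mm thick, 2 mm gap at y = 0. Fully squeezed it stops firmly at 32 mm wide with the jaws 14 mm apart, the gap centred between the squeezed faces. Housing underside is 24 mm above the jaw bottoms, so the jaws can take in 24 mm of an edge, either way round.
- jaw (a joint): How far the clip is squeezed: 0 m closed (2 mm gap between the jaws), 0.012 m fully open (14 mm gap). Squeezing takes 8 N at first, 12 N at full travel. Gripping the 5 mm busbar it reads about 0.003.
- edge_top (a point): Middle of the top edge of the copper busbar: upright plate 5 mm thick along y, 64 mm long along x, standing 30 mm free above a brass block (84 by 46 mm); the edge is 85 mm above the bench. z up, x along the bar, y across it towards the shutter. A black hand wheel juts from the block at x = -82 to -104 mm, its top 63 mm above the bench.
- tab_mid (a point): Middle of the black tab upright on the yellow shutter: 12 mm along y, 34 mm along x, 36 mm tall; its foot is on the shutter's top 66 mm above the bench, its top at 102 mm; side rails (|x| 34 to 50 mm) rise to 68 mm. The shutter slides open along +y of this frame, away from the busbar; closed, the tab is 150 mm from the busbar along y.
- shutter (a joint): How far the shutter is slid open: 0 m closed (resting), 0.08 m fully open. The green half-way mark is 0.040, the red mark 0.060. Springs pull it shut with 3 N when closed, 7.4 N at half, 11.8 N at full travel.
- weight: Bystander: brass weight, 48 mm across, 50 mm tall, origin under its centre.
- spool: Bystander: grey spool with copper wound on it, 64 mm across, 40 mm tall, origin under its centre.
- jar: Bystander: small jar with blue cap, 52 mm across, 65 mm tall, origin under its centre.
- screwdriver: Bystander: red screwdriver lying on the bench, 190 mm long.
- sample: Bystander: grey reference bar, 50 by 12 by 12 mm, lying on the test bed between the busbar and the shutter.
Mind the look-alikes: they are no part of the job. Several things look just like the clip: the one meant starts farthest to the robot's right.

How it is judged:
By the outcome, as a careful person would: the job done as asked, in the order asked, and still so for the second after the job is handed in, while the arm keeps its last pose, push and grip.
It also fails if it takes over 64 s, if anything falls off the work surface, if the arm or the gripper's body presses on something with over 40 N, if the wrist force passes 120 N, or if a joint passes its speed limit or range.

ROBOT

A 7-joint arm with a two-finger parallel gripper is mounted at the origin on the work surface. World frame = base frame: x ahead of the robot, y to its left, z up, the work surface at z = 0. Lengths are in m, angles in rad, forces in N, time in s.
With the tool pointing down it reaches from about 0.4 to 0.85 m from the base axis. Payload 4.5 kg.
Tool frame: the origin (TCP) lies midway between the tips of the shut fingers; the grasp point (between the pads) lies 19 mm behind it; z points along the fingers, y is the line along which they close (so a half turn about z gives the same grasp; the last joint's range is limited). The gripper opens to 85 mm and grips with 20 to 120 N. Pads are 22 mm wide; open, the fingers measure 114 mm over their backs; the gripper's body (76 mm by 85 mm) begins 54 mm behind the grasp point. The pads swing forward as they close: fully open they stand 13 mm farther back than shut.
Start: joints at [-1.134, 0.689, -0.195, 1.565, 0.157, 0.902, -0.215], TCP at [0.245, 0.575, 0.231] pointing down, gripper open.
Joint ranges: [-3.01, 3.01], [-0.46, 2.08], [-1.47, 1.51], [0.13, 2.56], [-1, 4.14], [0.04, 2.09], [-2.66, 2.66]. Speed limits (rad/s): [2.57, 2.57, 3.14, 3.14, 3.14, 3.14, 3.14].

INTERFACE

Orientations are given as [roll, pitch, yaw] about the fixed x, y, z axes, in that order (R = Rz(yaw) Ry(pitch) Rx(roll)).
In Python, from bench import monitor, eyes, env gives the robot as it stands.
- The arm moves only by the shell command python3 -m crank 'ROWS' [OPENING] [FORCE]. ROWS is JSON, a list of rows, each a list of 6 numbers: the shift along the world's x, y, z in units of 0.1 m (1.0 is 0.1 m), then the turn, a rotation vector about the world's x, y, z in units of 120 degrees (1.0 is 120 degrees). A call has exactly 8 rows; each row is the pose to reach, as a shift and turn from the pose commanded when the call began; what a row does not reach only later rows make up. A row lasts 1/12 s, in which the tool goes at most 41.7 mm and 7.16 degrees, less where a joint would pass 70% of its speed; a pose out of reach is approached as far as the arm can. A call with a number of a shift or a turn outside -1 to 1 is refused whole. A call with a gripper value outside its range is refused whole. OPENING is the closure, from -1 (fully open) to 1 (shut), set as the call begins (- or left out, the last holds). The fingers move at their own pace and stop on an object; FORCE is the grip in N (left out, the last holds). Time passes only in rows, so rows that repeat a pose let the fingers close, or fill a call up. It gives the time, the measured TCP pose, the force, the opening and the grip force at its end, in the units of the state.
- monitor.state(): the state, without advancing time (a new reading comes with each control period).
- eyes.get_image(name): name is "side" or "top" or "wrist"; returns (picture, depth): 480x640x3 uint8, blue, green, red; 480x640 float32, m along the optical axis (not along the pixel's ray), 0 where there is no reading.
- eyes.camera_params(name): a dict with "fx", "fy", "cx", "cy" (pixels), "T" (4x4, takes a point from camera to world coordinates); the wrist camera has in their place "tool_from_camera" (4x4, takes a point from camera to tool coordinates, whose origin is the TCP and whose axes are the flange's). Camera axes: x right, y down, z forward; pixel columns grow to the right and rows downward; lengths in m; the calibration is good to about 2 mm. The wrist camera is an equidistant fisheye: a pixel r from the principal point sees the ray r / f radians off the axis. A picture is of the moment at which its call begins: read the wrist's pose just before it. camera_params takes no time and is no camera call.
- env.job_done(): hands the job in; it is judged then, once.
The state is a dict: "clock": time; "joints": joint angles; "joint_velocities": joint speeds; "joint_torque": joint torques, N m; "ee_pos": TCP position; "tool_rot": TCP orientation; "wrist_force": force on the tool from outside, world axes, zero at the start; "wrist_torque": the same for the moment, N m; "finger_gap": opening from 0.0 (shut) to 1.0 (fully open); "finger_force": force on a finger pad.
Only numpy, scipy, OpenCV 4.12 (cv2) and the standard library are available. Lean on these libraries where they do the work, as an engineer would, in place of code of your own. Each camera call takes 0.05 s, during which the arm holds its last target. There are 200 camera calls.

## Working session

There is one attempt and no reset: what is moved stays moved. The work goes in short steps, Python scripts to look and compute and a shell command to move; the robot and the scene stay as the last step left them, time stands still between calls to the robot, and variables do not carry over. Pictures are saved under pics/ and viewed, at most 10 in all, crops included, and the job is handed in when it is done.

```bash
mkdir -p pics; cat > h.py <<'E'
import numpy as np, cv2
from bench import monitor, eyes, env
def grab(n):
    s=monitor.state(); im,d=eyes.get_image(n); return s,im,d
def pts(n,d):
    p=eyes.camera_params(n); v,u=np.mgrid[0:480,0:640]
    P=np.stack([(u-p['cx'])/p['fx']*d,(v-p['cy'])/p['fy']*d,d],-1)
    T=np.array(p['T']); return P@T[:3,:3].T+T[:3,3]
E
python3 - <<'E'
from h import *
for n in('top','side'):
    s,im,d=grab(n); cv2.imwrite(f'pics/{n}0.png',im); np.savez(f'{n}0.npz',im=im,d=d,P=pts(n,d))
    print(n,np.round(np.array(eyes.camera_params(n)['T']),2).tolist())
print(s)
E
```

```text
top [[-0.02, -0.98, 0.18, 0.28], [-1.0, 0.02, -0.0, -0.01], [-0.0, -0.18, -0.98, 1.43], [0.0, 0.0, 0.0, 1.0]]
side [[0.77, -0.43, 0.48, 0.07], [-0.64, -0.52, 0.57, -0.56], [0.01, -0.74, -0.67, 0.74], [0.0, 0.0, 0.0, 1.0]]
{'clock': 0.05, 'joints': array([-1.13418792,  0.68999141, -0.19451049,  1.56633207,  0.15731928,
        0.90250099, -0.21511682]), 'joint_velocities': array([ 0.00074658, -0.00248801,  0.00035372, -0.00053158, -0.00091764,
       -0.00146752,  0.00047836]), 'joint_torque': array([-3.13480843e-03, -5.41120255e+01, -1.27302848e+00, -1.59177536e+01,
        9.40054801e-03,  4.28911459e-03, -8.44865042e-06]), 'ee_pos': array([0.24480346, 0.57436388, 0.23048252]), 'tool_rot': array([-3.13976051e+00,  1.49733735e-04,  2.73885977e+00]), 'wrist_force': array([-0.76394391,  0.96017398,  0.38123404]), 'wrist_torque': array([-0.0257555 ,  0.02457251, -0.02638842]), 'finger_force': 0.0, 'finger_gap': 1.0007160026457278}
```

View pics/top0.png

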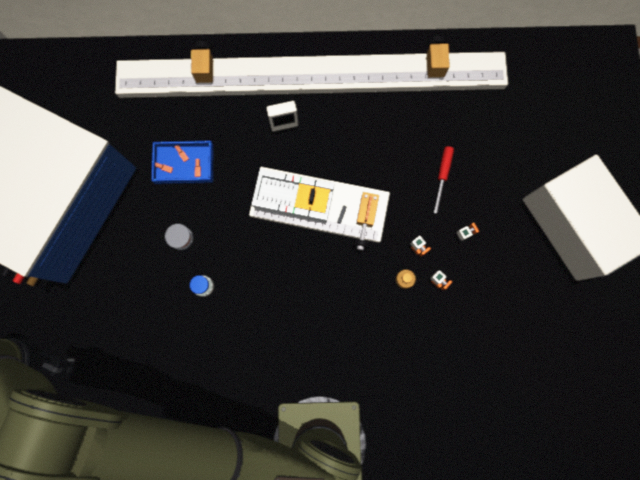

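View pics/side0.png

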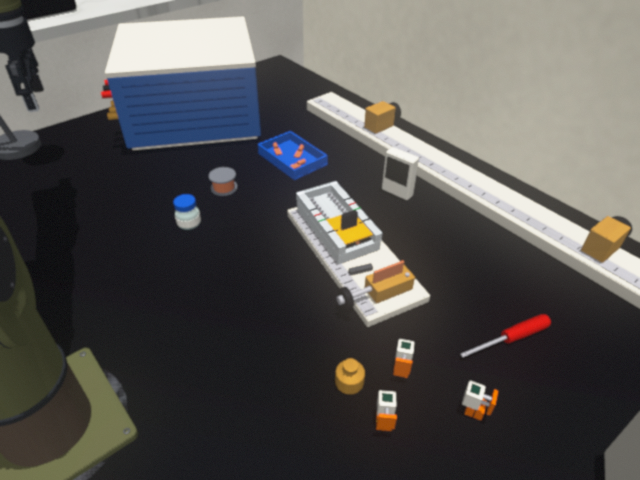

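Top view: clip candidates at (420,244), (441,279) and (466,232). Image right is the robot's right (−y), so the one at (466,232) fits. It is at about (480,398) in the side view. The busbar is at (368,208) in the top view, the shutter tab at (312,196) and the hand wheel at (361,246).

```bash
python3 - <<'E'
from h import *
A=np.load('top0.npz');B=np.load('side0.npz')
def rep(name,m,P):
    Q=P[m]; 
    if len(Q)<4: print(name,len(Q));return
    xy=Q[:,:2].astype(np.float32); r=cv2.minAreaRect(xy*1000)
    print(name,len(Q),'med',np.round(np.median(Q,0),4),'zrange',np.round(np.percentile(Q[:,2],[2,98]),3),'rect',np.round(r[0],1),np.round(r[1],1),round(r[2],1))
def masks(D,box):
    hsv=cv2.cvtColor(D['im'],cv2.COLOR_BGR2HSV).astype(int);b=np.zeros((480,640),bool);x0,y0,x1,y1=box;b[y0:y1,x0:x1]=1
    h,s,v=hsv[...,0],hsv[...,1],hsv[...,2]
    return b,h,s,v
for nm,D,boxes in(('top',A,dict(clip=(450,215,485,250),c2=(408,230,435,260),c3=(428,265,458,295))),('side',B,dict(clip=(455,370,505,425)))):
    P=D['P']
    for k,bx in boxes.items():
        b,h,s,v=masks(D,bx); z=P[...,2]
        rep(nm+k+' top',b&(z>.05)&(z<.065),P); rep(nm+k+' orange',b&(s>140)&(h<15)&(v>90)&(z>.003),P)
        rep(nm+k+' white top',b&(z>.05)&(z<.065)&(s<60)&(v>120),P)
        rep(nm+k+' orange top',b&(z>.045)&(z<.065)&(h<15)&(s>140)&(v>90),P)
for nm,D,bx,by in(('top',A,(350,185,385,235),(290,175,340,225)),('side',B,(355,255,420,305),(325,195,380,250))):
    P=D['P'];z=P[...,2]
    b,h,s,v=masks(D,bx);rep(nm+' bar',b&(z>.075)&(z<.095),P);rep(nm+' block',b&(z>.045)&(z<.062)&(s>100),P)
    b,h,s,v=masks(D,by);rep(nm+' tab',b&(v<60)&(z>.07),P);rep(nm+' tabtop',b&(v<60)&(z>.095),P);rep(nm+' yellow',b&(s>150)&(h>18)&(h<32)&(z>.05),P)
P=A['P'];
def cr(im,x0,y0,w,h,f):return cv2.resize(im[y0:y0+h,x0:x0+w],None,fx=f,fy=f,interpolation=cv2.INTER_CUBIC)
a=cr(A['im'],400,215,96,90,4);b=cr(B['im'],370,335,140,100,2.8);c=cr(A['im'],245,160,150,100,5.2)[:,:]
a=cv2.resize(a,(384,280));b=cv2.resize(b,(396,280))
c=cv2.resize(c,(480,320))
out=np.zeros((600,780,3),np.uint8);out[:280,:384]=a;out[:280,384:780]=b;out[280:,:480]=c
out[280:,480:]=cv2.resize(cr(B['im'],330,200,110,117,3),(300,320))
cv2.imwrite('pics/crop1.png',out)
E
```

```text
topclip top 127 med [ 0.5301 -0.3963  0.0564] zrange [0.05  0.062] rect [ 531.3 -401.5] [24.9 46.5] 26.7
topclip orange 38 med [ 0.5392 -0.4186  0.0547] zrange [0.026 0.061] rect [ 536.9 -423.9] [32.7 17.7] 66.4
topclip white top 86 med [ 0.5278 -0.3927  0.0564] zrange [0.05  0.062] rect [ 529.6 -398.7] [24.7 39.3] 25.0
topclip orange top 31 med [ 0.541  -0.4184  0.0562] zrange [0.046 0.062] rect [ 539.6 -418.5] [25.3  7.6] 23.0
topc2 top 128 med [ 0.501  -0.2711  0.057 ] zrange [0.05  0.063] rect [ 496.2 -274.7] [43.9 26.5] 37.6
topc2 orange 45 med [ 0.4845 -0.2792  0.0487] zrange [0.005 0.061] rect [ 484.4 -286.5] [22.7 49.1] 4.8
topc2 white top 93 med [ 0.5018 -0.269   0.0572] zrange [0.051 0.063] rect [ 499.2 -272.4] [36.2 26.5] 37.6
topc2 orange top 22 med [ 0.4796 -0.2854  0.0566] zrange [0.049 0.06 ] rect [ 480.5 -285.9] [ 5.4 24.5] 38.0
topc3 top 130 med [ 0.4089 -0.3195  0.0569] zrange [0.052 0.063] rect [ 406.  -323.7] [44.5 26.8] 46.4
topc3 orange 46 med [ 0.3925 -0.3311  0.0512] zrange [0.004 0.062] rect [ 393.3 -339.4] [17.  38.1] 18.6
topc3 white top 90 med [ 0.4114 -0.
[... 838 characters left out ...]
6213 0.0045 0.1009] zrange [0.084 0.106] rect [623.2   4.4] [ 6.4 30. ] 78.1
top tabtop 29 med [0.6221 0.0044 0.101 ] zrange [0.095 0.106] rect [623.3   4.4] [ 6.4 29.9] 78.1
top yellow 623 med [0.625  0.0039 0.0658] zrange [0.06  0.099] rect [475.2  16.6] [ 84.1 375.7] 85.1
side bar 164 med [ 0.5903 -0.1425  0.0825] zrange [0.075 0.087] rect [ 591.2 -141.9] [ 7.  64.2] 77.4
side block 634 med [ 0.5877 -0.1527  0.0545] zrange [0.046 0.06 ] rect [ 597.1 -143.4] [48.6 85.6] 77.5
side tab 7 med [ 0.6279 -0.0017  0.0918] zrange [0.085 0.094] rect [624.   -0.8] [ 2.9 25.7] 78.1
side tabtop 0
side yellow 604 med [ 0.6177 -0.0112  0.0652] zrange [0.062 0.079] rect [ 379.5 -277.4] [819.7  90.2] 48.7
```

View pics/crop1.png

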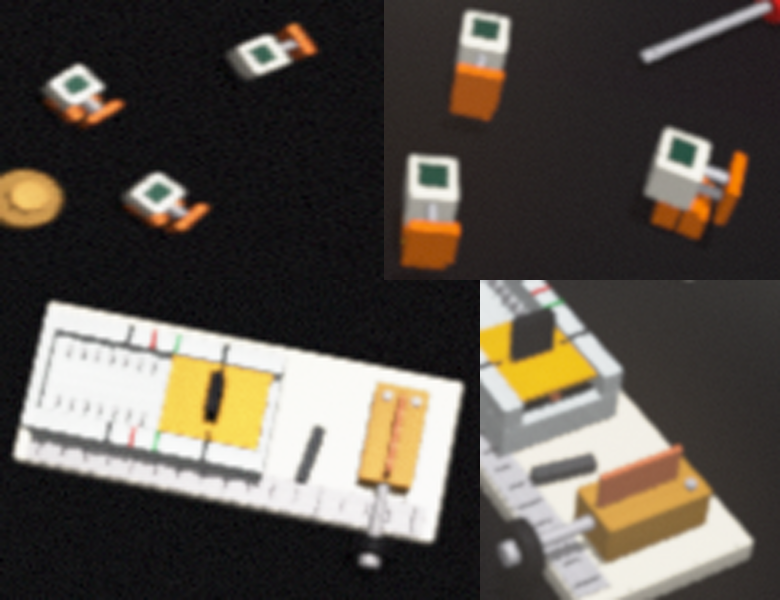

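Crop confirms it: the target clip is the rightmost one, at crop (270,55), top view (466,232), lying apart from the other two. Its height of 57 mm and its 44×26 mm size match.

Measurements:
- **Clip:** centre (0.530, -0.4025), x axis at +26.2°, white side towards +y.
- **Busbar:** centre (0.592, -0.141, 0.085), x axis at -12.9°.
- **Tab:** (0.623, 0.004), 148 mm from the bar against the stated 150 mm.

The gripper needs a total turn of about -130.7°, which is -1.09 units. I'll move out on an arc.

```bash
A='[0.125,-0.125,0,0,0,-0.0125]'
python3 -m crank '[[0.12,-0.12,0,0,0,-0.013],[0.25,-0.25,0,0,0,-0.027],[0.38,-0.38,0,0,0,-0.04],[0.5,-0.5,0,0,0,-0.055],[0.62,-0.62,0,0,0,-0.068],[0.75,-0.75,0,0,0,-0.082],[0.88,-0.88,0,0,0,-0.095],[1,-1,0,0,0,-0.11]]' -1 40
python3 -m crank '[[0.12,-0.12,0,0,0,-0.013],[0.25,-0.25,0,0,0,-0.027],[0.38,-0.38,0,0,0,-0.04],[0.5,-0.5,0,0,0,-0.055],[0.62,-0.62,0,0,0,-0.068],[0.75,-0.75,0,0,0,-0.082],[0.88,-0.88,0,0,0,-0.095],[1,-1,0,0,0,-0.11]]'
python3 -m crank '[[0.12,-0.12,0,0,0,-0.013],[0.25,-0.25,0,0,0,-0.027],[0.38,-0.38,0,0,0,-0.04],[0.5,-0.5,0,0,0,-0.055],[0.62,-0.62,0,0,0,-0.068],[0.75,-0.75,0,0,0,-0.082],[0.88,-0.88,0,0,0,-0.095],[1,-1,0,0,0,-0.11]]'
python3 -m crank '[[0,-0.12,0,0,0,-0.013],[0,-0.25,0,0,0,-0.027],[0,-0.38,0,0,0,-0.04],[0,-0.5,0,0,0,-0.055],[0,-0.62,0,0,0,-0.068],[0,-0.75,0,0,0,-0.082],[0,-0.88,0,0,0,-0.095],[0,-1,0,0,0,-0.11]]'
python3 -c "from h import *;print(monitor.state()['joints'])"
```

```text
clock: 0.77
ee_pos: [0.3469, 0.4728, 0.2314]
tool_rot: [-3.141, 0.001, 2.504]
wrist_force: [0.9, -0.0, 0.6]
finger_gap: 1.001
finger_force: 0.0
clock: 1.43
ee_pos: [0.4463, 0.3732, 0.2314]
tool_rot: [3.142, 0.0, 2.274]
wrist_force: [-0.2, 0.1, -0.2]
finger_gap: 1.004
finger_force: 0.0
clock: 2.1
ee_pos: [0.5462, 0.2735, 0.2313]
tool_rot: [3.141, 0.0, 2.044]
wrist_force: [1.1, -0.8, 0.6]
finger_gap: 0.999
finger_force: 0.0
clock: 2.77
ee_pos: [0.5448, 0.1736, 0.2314]
tool_rot: [3.141, 0.0, 1.814]
wrist_force: [0.4, 0.1, -0.4]
finger_gap: 0.994
finger_force: 0.0
[-0.39837695  0.61449416  0.01546531  1.73669259 -0.01227513  0.79041388
 -0.13355718]
```

```bash
python3 -m crank '[[0,-0.12,0,0,0,-0.013],[0,-0.25,0,0,0,-0.027],[0,-0.38,0,0,0,-0.04],[0,-0.5,0,0,0,-0.055],[0,-0.62,0,0,0,-0.068],[0,-0.75,0,0,0,-0.082],[0,-0.88,0,0,0,-0.095],[0,-1,0,0,0,-0.11]]' >/dev/null
python3 -m crank '[[0,-0.12,0,0,0,-0.013],[0,-0.25,0,0,0,-0.027],[0,-0.38,0,0,0,-0.04],[0,-0.5,0,0,0,-0.055],[0,-0.62,0,0,0,-0.068],[0,-0.75,0,0,0,-0.082],[0,-0.88,0,0,0,-0.095],[0,-1,0,0,0,-0.11]]' >/dev/null
python3 -m crank '[[0,-0.12,0,0,0,-0.013],[0,-0.25,0,0,0,-0.027],[0,-0.38,0,0,0,-0.04],[0,-0.5,0,0,0,-0.055],[0,-0.62,0,0,0,-0.068],[0,-0.75,0,0,0,-0.082],[0,-0.88,0,0,0,-0.095],[0,-1,0,0,0,-0.11]]' >/dev/null
python3 -m crank '[[0,-0.12,0,0,0,-0.013],[0,-0.25,0,0,0,-0.027],[0,-0.38,0,0,0,-0.04],[0,-0.5,0,0,0,-0.055],[0,-0.62,0,0,0,-0.068],[0,-0.75,0,0,0,-0.082],[0,-0.88,0,0,0,-0.095],[0,-1,0,0,0,-0.11]]' >/dev/null
python3 -m crank '[[0,-0.12,0,0,0,-0.013],[0,-0.25,0,0,0,-0.027],[0,-0.38,0,0,0,-0.04],[0,-0.5,0,0,0,-0.055],[0,-0.62,0,0,0,-0.068],[0,-0.75,0,0,0,-0.082],[0,-0.88,0,0,0,-0.095],[0,-1,0,0,0,-0.11]]' >/dev/null
python3 -m crank '[[-0.02,-0.12,-0.1,0,0,-0.014],[-0.05,-0.25,-0.2,0,0,-0.028],[-0.08,-0.38,-0.3,0,0,-0.042],[-0.1,-0.5,-0.4,0,0,-0.056],[-0.13,-0.62,-0.5,0,0,-0.07],[-0.15,-0.72,-0.6,0,0,-0.085],[-0.15,-0.775,-0.7,0,0,-0.098],[-0.15,-0.775,-0.7,0,0,-0.098]]'
python3 - <<'E'
from h import *
s,im,d=grab('wrist');cv2.imwrite('pics/w1.png',im)
p=eyes.camera_params('wrist');print(p,s['ee_pos'],s['tool_rot'],s['joints'])
np.savez('w1.npz',im=im,d=d,e=s['ee_pos'],r=s['tool_rot'])
E
```

```text
clock: 6.77
ee_pos: [0.5282, -0.4033, 0.1585]
tool_rot: [-3.139, 0.003, 0.456]
wrist_force: [-0.6, -0.0, -0.1]
finger_gap: 1.001
finger_force: 0.0
{'fx': 371.64829954431775, 'fy': 371.64829954431775, 'cx': 326.6907198638791, 'cy': 239.29530689458838, 'tool_from_camera': array([[ 1.84969323e-03, -9.64854053e-01, -2.62779823e-01,
         6.64989224e-02],
       [ 9.99998285e-01,  1.76033843e-03,  5.75464202e-04,
        -1.14511421e-03],
       [-9.26575449e-05, -2.62780437e-01,  9.64855654e-01,
        -1.42602321e-01],
       [ 0.00000000e+00,  0.00000000e+00,  0.00000000e+00,
         1.00000000e+00]])} [ 0.52821728 -0.40327547  0.15854533] [-3.13875508e+00  2.59580321e-03  4.56346177e-01] [ 0.42326375  0.84970165  0.31286435  1.51387533 -0.31665627  0.83201587
 -0.26272355]
```

View pics/w1.png

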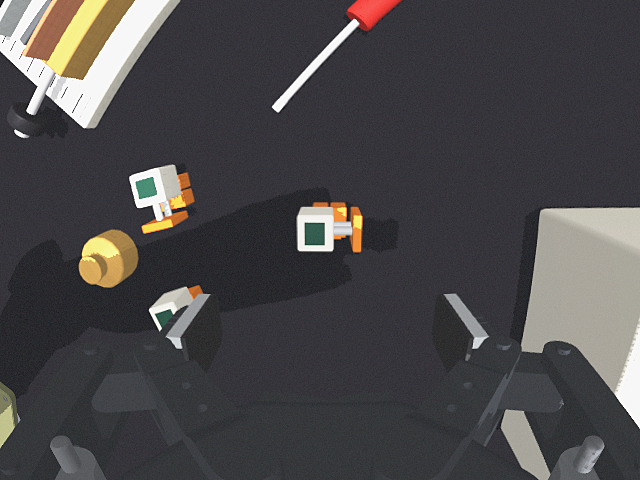

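The wrist view shows the target clip centred between the fingers: white housing at (315,230), orange plate at (357,230), well aligned. I'll work out its position and check the white box on the right for clearance.

```bash
cat >> h.py <<'E'
from scipy.spatial.transform import Rotation as Ro
def wpts(s,d):
    p=eyes.camera_params('wrist'); v,u=np.mgrid[0:480,0:640]
    x=(u-p['cx'])/p['fx'];y=(v-p['cy'])/p['fy'];t=np.hypot(x,y)+1e-9;k=np.tan(np.minimum(t,1.5))/t
    P=np.stack([x*k*d,y*k*d,d],-1);T=np.array(p['tool_from_camera']);P=P@T[:3,:3].T+T[:3,3]
    R=Ro.from_euler('xyz',s['tool_rot']).as_matrix();return P@R.T+s['ee_pos']
E
python3 - <<'E'
from h import *
D=np.load('w1.npz');P=wpts(dict(ee_pos=D['e'],tool_rot=D['r']),D['d'])
b=np.zeros((480,640),bool);b[195:260,285:375]=1
m=b&(P[...,2]>.05)&(P[...,2]<.064);Q=P[m]
print(len(Q),np.percentile(Q[:,2],[5,50,95]),cv2.minAreaRect((Q[:,:2]*1000).astype(np.float32)))
A=np.load('top0.npz')['P']
for u,v in((540,200),(600,170),(560,230),(600,275),(530,205)):print(u,v,A[v,u].round(3))
E
```

```text
1785 [0.05134058 0.05692494 0.05850775] ((531.7054443359375, -402.33648681640625), (26.436473846435547, 43.48047637939453), 25.862812042236328)
540 200 [ 0.599 -0.578  0.098]
600 170 [ 0.657 -0.708  0.158]
560 230 [ 0.521 -0.625  0.091]
600 275 [ 0.4   -0.69   0.136]
530 205 [ 0.601 -0.579  0.031]
```

```bash
python3 -m crank '[[0.01,0,-0.15,0,0,0],[0.02,0,-0.3,0,0,0],[0.02,0,-0.45,0,0,0],[0.02,0,-0.6,0,0,0],[0.02,0,-0.75,0,0,0],[0.02,0,-0.9,0,0,0],[0.02,0,-0.95,0,0,0],[0.02,0,-0.95,0,0,0]]'
python3 -m crank '[[0,0,-0.12,0,0,0],[0,0,-0.25,0,0,0],[0,0,-0.38,0,0,0],[0,0,-0.46,0,0,0],[0,0,-0.46,0,0,0],[0,0,-0.46,0,0,0],[0,0,-0.46,0,0,0],[0,0,-0.46,0,0,0]]'
```

```text
clock: 7.48
ee_pos: [0.5321, -0.401, 0.0654]
tool_rot: [-3.139, 0.0, 0.461]
wrist_force: [-0.6, 0.7, 1.1]
finger_gap: 0.997
finger_force: 0.0
clock: 8.15
ee_pos: [0.5324, -0.403, 0.021]
tool_rot: [3.14, -0.001, 0.46]
wrist_force: [-0.7, 0.0, 0.3]
finger_gap: 1.002
finger_force: 0.0
```

```bash
python3 -m crank '[[-0.01,0,-0.03,0,0,0],[-0.01,0,-0.03,0,0,0],[-0.01,0,-0.03,0,0,0],[-0.01,0,-0.03,0,0,0],[-0.01,0,-0.03,0,0,0],[-0.01,0,-0.03,0,0,0],[-0.01,0,-0.03,0,0,0],[-0.01,0,-0.03,0,0,0]]' 1 40
python3 -m crank '[[0,0,0,0,0,0],[0,0,0,0,0,0],[0,0,0,0,0,0],[0,0,0,0,0,0],[0,0,0,0,0,0],[0,0,0,0,0,0],[0,0,0,0,0,0],[0,0,0,0,0,0]]'
python3 - <<'E'
from h import *
s,im,d=grab('wrist');cv2.imwrite('pics/w2.png',im)
E
```

```text
clock: 8.82
ee_pos: [0.532, -0.4038, 0.0188]
tool_rot: [3.138, -0.001, 0.46]
wrist_force: [0.1, -1.1, 5.6]
finger_gap: 0.397
finger_force: 41.3
clock: 9.48
ee_pos: [0.532, -0.4038, 0.0188]
tool_rot: [3.138, -0.001, 0.46]
wrist_force: [0.2, -0.4, 5.6]
finger_gap: 0.399
finger_force: 41.3
```

View pics/w2.png

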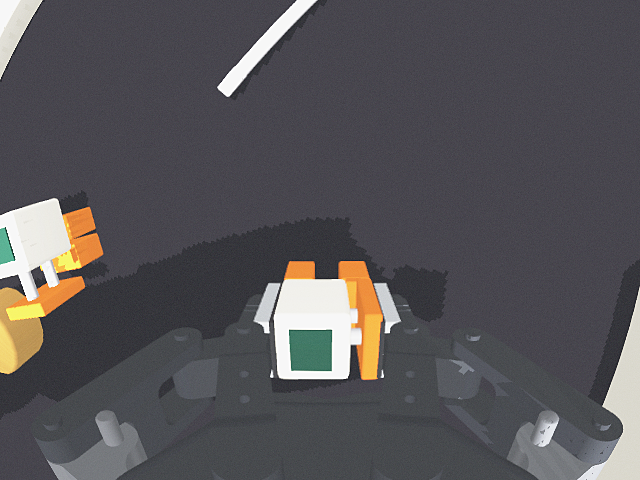

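The clip is gripped and squeezed between the pads: two jaws at (300,270) and (353,270), with a clear gap between them. Next I lift it, carry it to a hover 50 mm short of the bar along x, and turn it by -39°.

```bash
python3 -m crank '[[0,0,0.06,0,0,0],[0,0,0.15,0,0,0],[0,0,0.3,0,0,0],[0,0,0.45,0,0,0],[0,0,0.6,0,0,0],[0,0,0.75,0,0,0],[0,0,0.9,0,0,0],[0,0,1,0,0,0]]'
python3 -m crank '[[0.01,0.08,0.06,0,0,-0.014],[0.02,0.2,0.12,0,0,-0.028],[0.03,0.33,0.18,0,0,-0.042],[0.04,0.47,0.24,0,0,-0.056],[0.05,0.6,0.3,0,0,-0.07],[0.06,0.74,0.36,0,0,-0.084],[0.06,0.87,0.4,0,0,-0.098],[0.06,1,0.4,0,0,-0.11]]'
python3 -m crank '[[0,0.13,0,0,0,-0.014],[0.01,0.26,0,0,0,-0.028],[0.02,0.39,0,0,0,-0.042],[0.03,0.51,0,0,0,-0.056],[0.04,0.64,0,0,0,-0.07],[0.05,0.76,0,0,0,-0.084],[0.06,0.88,0,0,0,-0.098],[0.06,1,0,0,0,-0.11]]'
python3 -m crank '[[0,0.13,0,0,0,-0.014],[0,0.26,0,0,0,-0.028],[0,0.39,0,0,0,-0.042],[0,0.5,0,0,0,-0.056],[0,0.6,0,0,0,-0.07],[0,0.68,0,0,0,-0.084],[0,0.725,0,0,0,-0.098],[0,0.725,0,0,0,-0.107]]'
python3 -m crank '[[0,0,0,0,0,0],[0,0,0,0,0,0],[0,0,0,0,0,0],[0,0,0,0,0,0],[0,0,0,0,0,0],[0,0,0,0,0,0],[0,0,0,0,0,0],[0,0,0,0,0,0]]'
python3 - <<'E'
from h import *
s,im,d=grab('wrist');cv2.imwrite('pics/w3.png',im);P=wpts(s,d);np.savez('w3.npz',im=im,P=P,e=s['ee_pos'],r=s['tool_rot'])
h=cv2.cvtColor(im,cv2.COLOR_BGR2HSV)
z=P[...,2];m=(z>.078)&(z<.092)&(np.hypot(P[...,0]-.592,P[...,1]+.141)<.045)
v,u=np.nonzero(m);Q=P[m];print(len(Q),np.percentile(Q[:,2],[5,50,95]),cv2.minAreaRect((Q[:,:2]*1000).astype(np.float32)),u.min(),u.max(),v.min(),v.max())
print(s['ee_pos'],s['tool_rot'],s['joints'])
E
```

```text
clock: 10.2
ee_pos: [0.5317, -0.4032, 0.1205]
tool_rot: [3.138, -0.001, 0.46]
wrist_force: [1.2, -0.4, -1.5]
finger_gap: 0.402
finger_force: 40.0
clock: 10.87
ee_pos: [0.5377, -0.3021, 0.1592]
tool_rot: [3.14, -0.002, 0.229]
wrist_force: [-0.4, -0.1, -1.2]
finger_gap: 0.394
finger_force: 40.0
clock: 11.53
ee_pos: [0.5434, -0.2017, 0.1583]
tool_rot: [-3.142, -0.001, -0.002]
wrist_force: [0.1, -0.4, -1.3]
finger_gap: 0.399
finger_force: 40.0
clock: 12.2
ee_pos: [0.5434, -0.1281, 0.158]
tool_rot: [-3.14, -0.0, -0.224]
wrist_force: [-0.1, 0.6, -1.1]
finger_gap: 0.399
finger_force: 40.0
clock: 12.87
ee_pos: [0.5429, -0.1301, 0.1573]
tool_rot: [3.142, 0.0, -0.225]
wrist_force: [0.1, 0.0, -0.9]
finger_gap: 0.397
finger_force: 40.0
940 [0.08359861 0.08483867 0.08586979] ((593.364501953125, -140.29566955566406), (4.757119655609131, 63.09356689453125), 77.22377014160156) 322 330 111 218
[ 0.54293986 -0.13007137  0.15728116] [ 3.14150834e+00  8.40703725e-05 -2.24865062e-01] [-0.14936286  0.77109622  0.53093622  1.86302242 -0.60180229  0.67279982
 -1.05353626]
```

View pics/w3.png

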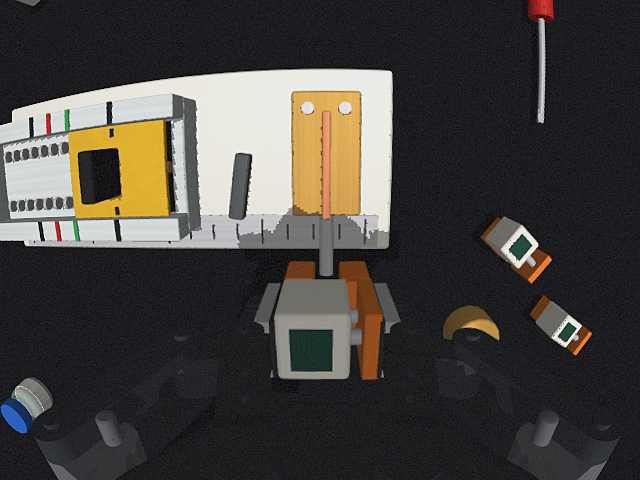

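Bar measured by the wrist camera at (0.5934, -0.1403, 0.085), angle -12.8°. In the view the bar is at column 326 and the jaw gap is centred at about 327, so they line up. I'll move +50 mm along the bar and go down.

```bash
python3 -m crank '[[0.08,-0.016,0,0,0,0],[0.17,-0.034,0,0,0,0],[0.25,-0.05,0,0,0,0],[0.34,-0.068,0,0,0,0],[0.42,-0.084,0,0,0,0],[0.5,-0.1,0,0,0,0],[0.5,-0.1,0,0,0,0],[0.5,-0.1,0,0,0,0]]'
python3 -m crank '[[0,0,-0.1,0,0,0],[0,0,-0.2,0,0,0],[0,0,-0.3,0,0,0],[0,0,-0.4,0,0,0],[0,0,-0.5,0,0,0],[0,0,-0.58,0,0,0],[0,0,-0.6,0,0,0],[0,0,-0.6,0,0,0]]'
python3 -c "
from h import *
for n in('side','top'):
  s,im,d=grab(n);cv2.imwrite('pics/%s2.png'%n,im)
im=cv2.imread('pics/side2.png');cv2.imwrite('pics/side2c.png',cv2.resize(im[210:330,320:440],None,fx=5,fy=5,interpolation=2))"
```

```text
clock: 13.58
ee_pos: [0.5934, -0.1401, 0.1571]
tool_rot: [3.141, -0.0, -0.224]
wrist_force: [0.1, 0.4, -1.2]
finger_gap: 0.398
finger_force: 40.0
clock: 14.25
ee_pos: [0.5924, -0.1399, 0.0964]
tool_rot: [3.142, 0.002, -0.225]
wrist_force: [-0.0, -0.2, -1.2]
finger_gap: 0.4
finger_force: 40.0
```

View pics/side2c.png

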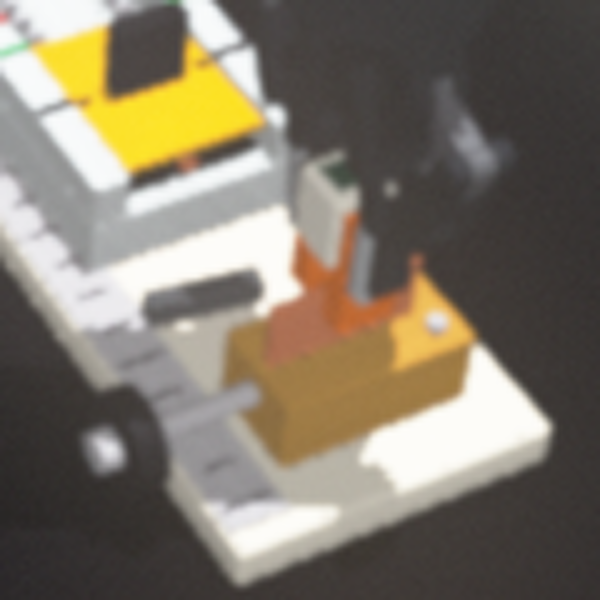

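The clip straddles the bar at crop (330,290) with no contact force. I'll push it down the remaining 16 mm.

```bash
python3 -m crank '[[0,0,-0.04,0,0,0],[0,0,-0.08,0,0,0],[0,0,-0.12,0,0,0],[0,0,-0.15,0,0,0],[0,0,-0.16,0,0,0],[0,0,-0.16,0,0,0],[0,0,-0.16,0,0,0],[0,0,-0.16,0,0,0]]'
```

```text
clock: 15.02
ee_pos: [0.5931, -0.14, 0.0815]
tool_rot: [3.141, -0.0, -0.225]
wrist_force: [0.6, -0.1, -0.5]
finger_gap: 0.402
finger_force: 40.0
```

```bash
python3 -m crank '[[0,0,-0.01,0,0,0],[0,0,-0.01,0,0,0],[0,0,-0.01,0,0,0],[0,0,-0.01,0,0,0],[0,0,-0.01,0,0,0],[0,0,-0.01,0,0,0],[0,0,-0.01,0,0,0],[0,0,-0.01,0,0,0]]'
python3 -m crank '[[0,0,0,0,0,0],[0,0,0,0,0,0],[0,0,0,0,0,0],[0,0,0,0,0,0],[0,0,0,0,0,0],[0,0,0,0,0,0],[0,0,0,0,0,0],[0,0,0,0,0,0]]' -1
python3 -m crank '[[0,0,0.1,0,0,0],[0,0,0.2,0,0,0],[0,0,0.3,0,0,0],[0,0,0.45,0,0,0],[0,0,0.6,0,0,0],[0,0,0.75,0,0,0],[0,0,0.9,0,0,0],[0,0,1,0,0,0]]'
python3 - <<'E'
from h import *
s,im,d=grab('wrist');cv2.imwrite('pics/w4.png',im);P=wpts(s,d);z=P[...,2]
def rect(m):Q=P[m];print(len(Q),np.percentile(Q[:,2],[5,50,95]).round(4),cv2.minAreaRect((Q[:,:2]*1000).astype(np.float32)))
near=np.hypot(P[...,0]-.593,P[...,1]+.14)<.04
rect(near&(z>.108)&(z<.13))
hh=im.max(2)
m=(np.hypot(P[...,0]-.625,P[...,1]-.004)<.035)&(hh<70)&(z>.097)&(z<.107);rect(m)
s2,i2,d2=grab('top');s2,i3,d3=grab('side')
cv2.imwrite('pics/m4.png',np.hstack([cv2.resize(im,(480,360)),cv2.resize(i3[210:330,320:430],(320,360),interpolation=2)]))
E
```

```text
clock: 15.68
ee_pos: [0.593, -0.14, 0.0803]
tool_rot: [3.142, -0.0, -0.225]
wrist_force: [0.2, 0.2, -0.5]
finger_gap: 0.398
finger_force: 40.0
clock: 16.35
ee_pos: [0.593, -0.14, 0.0803]
tool_rot: [3.142, -0.0, -0.225]
wrist_force: [0.6, 0.2, 1.2]
finger_gap: 0.998
finger_force: 0.0
clock: 17.02
ee_pos: [0.5937, -0.1405, 0.1831]
tool_rot: [3.141, -0.003, -0.225]
wrist_force: [-0.3, -1.1, 0.1]
finger_gap: 1.003
finger_force: 0.0
2574 [0.1121 0.1191 0.1206] ((593.2647094726562, -140.32968139648438), (41.30495071411133, 26.34393310546875), 76.11358642578125)
699 [0.0983 0.1012 0.1025] ((626.6112670898438, 4.996267318725586), (12.759891510009766, 34.015987396240234), 76.45756530761719)
```

View pics/m4.png

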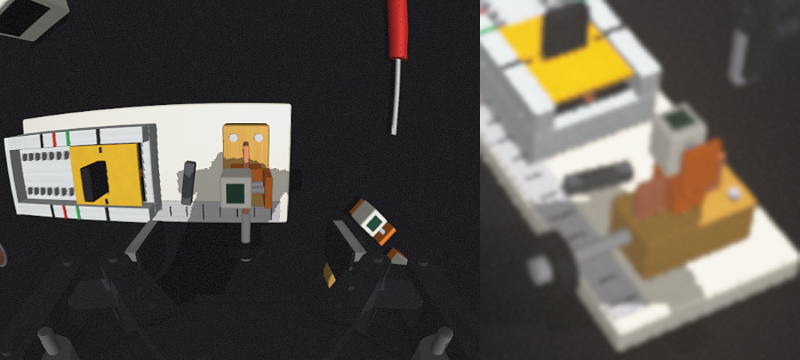

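The clip grips the bar by itself at pic (236,188). Its top is at 0.1195 m, so it overlaps the edge by about 22 mm, and its width of 41 mm means jaw ≈ 0.003. It is within 1 mm of the bar's middle. The tab is at (0.6266, 0.0050), 149 mm from the bar as expected. I'll move to it at the same yaw.

```bash
python3 -m crank '[[0.02,0.1,0,0,0,0],[0.05,0.22,0,0,0,0],[0.08,0.35,0,0,0,0],[0.11,0.48,0,0,0,0],[0.14,0.61,0,0,0,0],[0.17,0.74,0,0,0,0],[0.2,0.87,0,0,0,0],[0.23,1,0,0,0,0]]'
python3 -m crank '[[0.03,0.12,-0.06,0,0,0],[0.06,0.25,-0.15,0,0,0],[0.08,0.36,-0.3,0,0,0],[0.1,0.43,-0.45,0,0,0],[0.105,0.45,-0.6,0,0,0],[0.105,0.45,-0.75,0,0,0],[0.105,0.45,-0.85,0,0,0],[0.105,0.45,-0.85,0,0,0]]'
python3 -m crank '[[0,0,-0.1,0,0,0],[0,0,-0.2,0,0,0],[0,0,-0.2,0,0,0],[0,0,-0.2,0,0,0],[0,0,-0.2,0,0,0],[0,0,-0.2,0,0,0],[0,0,-0.2,0,0,0],[0,0,-0.2,0,0,0]]'
python3 -m crank '[[0,0,0,0,0,0],[0,0,0,0,0,0],[0,0,0,0,0,0],[0,0,0,0,0,0],[0,0,0,0,0,0],[0,0,0,0,0,0],[0,0,0,0,0,0],[0,0,0,0,0,0]]' 1 60
python3 -m crank '[[0,0,0,0,0,0],[0,0,0,0,0,0],[0,0,0,0,0,0],[0,0,0,0,0,0],[0,0,0,0,0,0],[0,0,0,0,0,0],[0,0,0,0,0,0],[0,0,0,0,0,0]]'
```

```text
clock: 17.83
ee_pos: [0.6162, -0.0383, 0.1802]
tool_rot: [3.142, 0.0, -0.224]
wrist_force: [0.0, -0.2, 0.7]
finger_gap: 0.997
finger_force: 0.0
clock: 18.5
ee_pos: [0.6242, 0.0052, 0.0918]
tool_rot: [3.14, 0.006, -0.225]
wrist_force: [0.3, -0.0, 0.8]
finger_gap: 0.996
finger_force: 0.0
clock: 19.17
ee_pos: [0.6268, 0.005, 0.0758]
tool_rot: [-3.141, -0.001, -0.225]
wrist_force: [-0.3, 0.4, -0.1]
finger_gap: 0.995
finger_force: 0.0
clock: 19.83
ee_pos: [0.6265, 0.0052, 0.0754]
tool_rot: [-3.141, 0.0, -0.225]
wrist_force: [-1.5, 0.6, 2.6]
finger_gap: 0.124
finger_force: 60.3
clock: 20.5
ee_pos: [0.6265, 0.0052, 0.0755]
tool_rot: [-3.141, -0.0, -0.225]
wrist_force: [-2.0, 1.7, 5.0]
finger_gap: 0.131
finger_force: 60.7
```

```bash
python3 -m crank '[[0.01,0.05,0,0,0,0],[0.022,0.1,0,0,0,0],[0.033,0.147,0,0,0,0],[0.044,0.195,0,0,0,0],[0.055,0.244,0,0,0,0],[0.066,0.29,0,0,0,0],[0.077,0.34,0,0,0,0],[0.085,0.371,0,0,0,0]]'
python3 -m crank '[[0.002,0.01,0,0,0,0],[0.004,0.019,0,0,0,0],[0.004,0.019,0,0,0,0],[0.004,0.019,0,0,0,0],[0.004,0.019,0,0,0,0],[0.004,0.019,0,0,0,0],[0.004,0.019,0,0,0,0],[0.004,0.019,0,0,0,0]]'
python3 - <<'E'
from h import *
s,im,d=grab('side');s,iw,dw=grab('wrist');s,it,dt=grab('top')
cv2.imwrite('pics/f.png',np.hstack([cv2.resize(iw,(400,300)),cv2.resize(im[160:320,280:440],(300,300),interpolation=2)]))
P=wpts(s,dw);z=P[...,2]
Q=P[(np.hypot(P[...,0]-.593,P[...,1]+.14)<.04)&(z>.108)&(z<.13)];print(len(Q),np.median(Q[:,2]),cv2.minAreaRect((Q[:,:2]*1000).astype(np.float32)))
def yell(P,im):
    h=cv2.cvtColor(im,cv2.COLOR_BGR2HSV);m=(h[...,1]>150)&(h[...,0]>20)&(h[...,0]<32)&(h[...,2]>60)&(abs(P[...,2]-.066)<.006)&(np.hypot(P[...,0]-.63,P[...,1]-.03)<.1)
    q=P[m][:,:2]-[.5934,-.1403];t=q@[.2225,.975];return m.sum(),np.percentile(t,[.5,99.5])
A=np.load('top0.npz')
print('yellow before',yell(A['P'],A['im']),'now',yell(pts('top',dt),it)); W=np.load('w3.npz');print('wrist',yell(W['P'],W['im']),yell(P,iw))
E
```

```text
clock: 21.17
ee_pos: [0.6345, 0.0402, 0.0754]
tool_rot: [3.138, -0.0, -0.226]
wrist_force: [-3.8, -6.1, 4.9]
finger_gap: 0.129
finger_force: 60.9
clock: 21.83
ee_pos: [0.6349, 0.0414, 0.0755]
tool_rot: [3.138, -0.0, -0.226]
wrist_force: [-3.0, -6.9, 4.9]
finger_gap: 0.128
finger_force: 60.9
0 nan ((0.0, 0.0), (0.0, 0.0), 0.0)
yellow before (np.int64(546), array([0.11087662, 0.18722692])) now (np.int64(6), array([0.14653336, 0.18703471]))
wrist (np.int64(6636), array([0.10773957, 0.19094173])) (np.int64(15345), array([0.14575793, 0.22836642]))
  return _methods._mean(a, axis=axis, dtype=dtype,
  ret = ret.dtype.type(ret / rcount)
```

View pics/f.png

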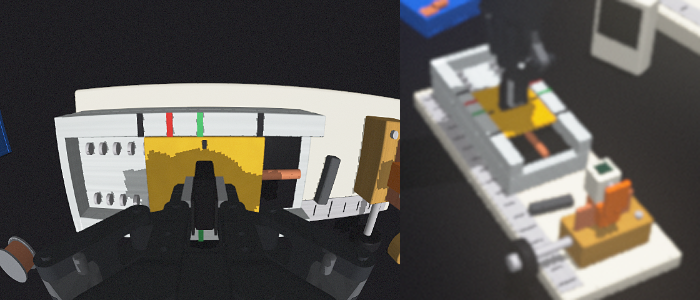

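The clip still sits on the bar. The shutter pointer at pic (205,145) is just short of the green mark at (200,125): it has moved 37.5 mm and needs about 2.5 mm more.

```bash
python3 -m crank '[[0.003,0.013,0,0,0,0],[0.006,0.026,0,0,0,0],[0.006,0.026,0,0,0,0],[0.006,0.026,0,0,0,0],[0.006,0.026,0,0,0,0],[0.006,0.026,0,0,0,0],[0.006,0.026,0,0,0,0],[0.006,0.026,0,0,0,0]]'
python3 -m crank '[[0,0,0,0,0,0],[0,0,0,0,0,0],[0,0,0,0,0,0],[0,0,0,0,0,0],[0,0,0,0,0,0],[0,0,0,0,0,0],[0,0,0,0,0,0],[0,0,0,0,0,0]]'
python3 - <<'E'
from h import *
s,iw,dw=grab('wrist');P=wpts(s,dw)
h=cv2.cvtColor(iw,cv2.COLOR_BGR2HSV);q=lambda m:np.percentile((P[m][:,:2]-[.5934,-.1403])@[.2225,.975],[.5,50,99.5])
n=(np.hypot(P[...,0]-.63,P[...,1]-.03)<.1)
print(q((h[...,1]>150)&(h[...,0]>20)&(h[...,0]<32)&(h[...,2]>60)&(abs(P[...,2]-.066)<.006)&n))
print('green',q((h[...,0]>45)&(h[...,0]<80)&(h[...,1]>100)&n&(P[...,2]>.06)))
_,im,d=grab('side');Q=pts('side',d);k=(np.hypot(Q[...,0]-.593,Q[...,1]+.14)<.035)&(Q[...,2]>.114);print('clip',k.sum(),np.median(Q[k],0))
cv2.imwrite('pics/g.png',cv2.resize(iw[140:420,60:560],(800,448)))
E
```

```text
clock: 22.65
ee_pos: [0.6354, 0.0439, 0.0755]
tool_rot: [3.137, -0.0, -0.226]
wrist_force: [-3.3, -6.9, 4.1]
finger_gap: 0.132
finger_force: 60.9
clock: 23.32
ee_pos: [0.6354, 0.0439, 0.0754]
tool_rot: [3.137, -0.0, -0.226]
wrist_force: [-3.2, -6.3, 5.7]
finger_gap: 0.128
finger_force: 60.9
[0.14821151 0.18901691 0.23081047]
green [0.15407267 0.18987615 0.22890419]
clip 224 [ 0.58904961 -0.14025754  0.11892011]
```

View pics/g.png

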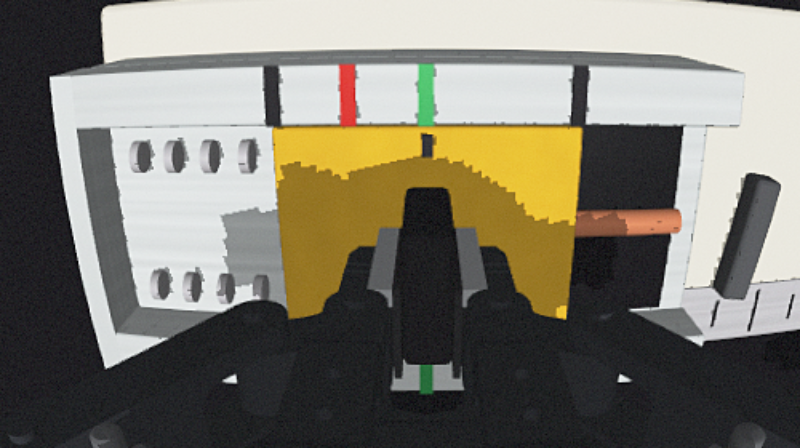

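The shutter pointer at (428,145) lines up with the green mark at (427,95), a measured travel of 40 mm. The tab is still gripped and the clip is still on the bar.

```bash
python3 -c "
from bench import env;print(env.job_done())"
```

```text
the job is handed in; nothing more can be done
None
```

The job is handed in: the sensor clip grips the busbar by itself, within about 1 mm of the middle and about 22 mm down over the edge, and the arm is holding the guard shutter at the green half-way mark (about 40 mm, never past red), at about 23 s of the 64 s allowed.

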